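# Slide the cart rail home under the jig's spring hold-down

## Robot

A 7-joint arm with a two-finger parallel gripper is mounted at the origin on the work surface. World frame = base frame: x ahead of the robot, y to its left, z up, the work surface at z = 0. Lengths are in mm, angles in rad, forces in N, time in s.
With the tool pointing down it reaches from about 425 to 875 mm from the base axis. Payload 8.4 kg.
Tool frame: the origin (TCP) lies at the very end of the fingers, on their centre line; the grasp point (between the pads) lies 19 mm behind it; z points along the fingers, y is the line along which they close (so a half turn about z gives the same grasp; the last joint's range is limited). The gripper opens to 87 mm and grips with 3 to 60 N. Pads are 19 mm wide; open, the fingers measure 117 mm over their backs; the gripper's body (75 mm by 190 mm) begins 51 mm behind the grasp point.
Start: joints at [-1.317, 0.333, 0.04, 1.465, -0.013, 1.343, -0.059], TCP at [224.592, 609.936, 222.546] pointing down, gripper open.
Joint ranges: [-2.58, 2.58], [-0.38, 2.09], [-1.3, 1.39], [0.25, 2.4], [-1.5, 4.64], [0.08, 2.09], [-2.65, 2.65]. Speed limits (rad/s): [2.22, 2.22, 2.79, 2.79, 3.14, 3.14, 3.14].

## Interface

Orientations are given as a unit quaternion [w, x, y, z].
In Python, from rig import ctrl gives the robot as it stands.
- The arm moves only by the shell command python3 -m creep 'ROWS'. ROWS is JSON, a list of rows, each a list of 3 entries, a list of its own where there are three numbers: the shift along the world's x, y, z in cm, then the turn, a rotation vector about the world's x, y, z in rad, then the opening, from 0 (shut) to 1 (fully open). A call has 1 to 20 rows; each row shifts and turns the commanded pose from where the row before left it; what a row does not reach is not made up. A row lasts 1/10 s, in which the tool goes at most 50 mm and 8.59 degrees, less where a joint would pass 70% of its speed; a pose out of reach is approached as far as the arm can. A call is refused whole if a number of a shift passes 5 or a number of a turn 0.15, either way. A call with a gripper value outside its range is refused whole. The fingers move at their own pace and stop on an object; the grip force is fixed at half the most. Time passes only in rows, so rows that do not move let the fingers close. It gives the time, the measured TCP pose, the force, the opening and the grip force at its end, in the units of the state.
- ctrl.get_state(): the state, without advancing time (a new reading comes with each control period).
- ctrl.snapshot(name): name is "side" or "top" or "wrist"; returns the picture (480x640x3 uint8, red, green, blue); there is no depth.
- ctrl.camera_params(name): a dict with "intrinsics" (3x3 intrinsics, pixels), "origin" and "rotation" of the camera in the world; the wrist camera has in their place "hand_eye" (4x4, takes a point from camera to tool coordinates, whose origin is the TCP and whose axes are the flange's). Camera axes: x right, y up, looking along -z (the intrinsics and any distortion apply to the point x, -y, -z); pixel columns grow to the right and rows downward; lengths in mm; the calibration is good to about 2 mm. The wrist camera is an equidistant fisheye: a pixel r from the principal point sees the ray r / f radians off the axis. A picture is of the moment at which its call begins: read the wrist's pose just before it. camera_params takes no time and is no camera call.
- ctrl.job_done(): hands the job in; it is judged then, once.
Trained networks look in the newest picture that a camera, given by its name, has taken for a name from the list of things; names that differ only in an ending like _2 or _b are one class to them, and where a whole thing is asked for, a point or a joint stands for the part that bears it (a point fixed in the world has none). Each returns a list of dicts, best first, with "score" (0 to 1); they miss things now and then, are a little off and sometimes report something else, mostly with a low value. They report only what shows in the picture. A call takes as long as a camera call. They do not tell look-alikes from the thing itself.
- ctrl.find_in(camera, thing): "bbox" ([left, top, right, bottom] in pixels, round what is visible of it).
- ctrl.cut_out(camera, thing): "region" (480x640 bool, what is visible of it) and "bbox" ([left, top, right, bottom] in pixels, round what is visible of it).
- ctrl.pinpoint(camera, thing): "xy" ([column, row] in pixels: a listed point, or the origin of a listed thing).
The state is a dict: "t": time; "joint_positions": joint angles; "joint_vel": joint speeds; "joint_efforts": joint torques, N m; "tcp_pos": TCP position; "eef_rot": TCP orientation; "contact_force": force on the tool from outside, world axes, zero at the start; "wrist_torque": the same for the moment, N m; "gripper_width": finger opening in mm; "grasp_force": force on a finger pad.
Only numpy, scipy, OpenCV 4.12 (cv2) and the standard library are available. Lean on these libraries where they do the work, as an engineer would, in place of code of your own. Each camera call takes 0.05 s, during which the arm holds its last target. There are 200 camera calls.

## Task

The wooden rail blank lying in the channel of the drilling jig has to be brought into drilling position. With your fingertips on top of it, press it down hard onto the bed and, keeping it pressed, slide it along the channel so that its front end passes under the leaf-spring hold-down and comes right up against the end stop; then take your hand away. Do not pick the blank up, do not touch the spring yourself, and leave everything else where it lies.

Things in the scene. Friction and masses are not known exactly. Their poses are not given: they have to be found in the camera images.
- jig: Drilling jig screwed to the bench: plywood base 425 x 155 x 18 mm with a straight open-topped channel, 39 mm wide, between wooden guide strips 25 mm wide with tops at z = 32 mm. Origin: underside of the base, below the channel's centre line; x along the channel in the feed direction (to the end stop), y across, z up. Base spans x -240 to 185, y -50 to 105 mm.
- bed: The channel's slick grey laminate floor, 400 x 39 mm, its top at z = 20 mm in the jig's frame; from x = -240 to +160 mm. Axes as the jig.
- stop (a point): Middle of the end stop's face that the blank's end must meet: jig x = 160 mm, on the channel's centre line, at half the blank's height (z = 27.5 mm). Axes as the jig: x is the feed direction. The stop block is dark wood, 22 mm long, top at z = 42.5 mm.
- bush_plate (a point): Top centre of the aluminium bush plate that bridges the channel just before the end stop: jig x = 130 mm, z = 48 mm. It spans x 113 to 147 mm and 92 mm across; two drill bushes on it rise to z = 53 mm. Its underside is at z = 38 mm: the blank's front end goes under it with 3 mm to spare.
- spring_lip (a point): Front edge of the steel leaf spring's upturned lip, where the blank goes in: jig x = 39.5 mm, z = 42.5 mm. The leaf is 26 mm wide, rooted on the bush plate, and dips towards the infeed: its lowest bend is 23 mm beyond the lip (jig x = 62.5 mm) and at rest hangs about 13 mm above the bed, so the 15 mm blank has to wedge it up.
- spring (a joint): How far the leaf spring is bent up, rad: 0 at rest, about 0.04 when the blank lies under it. It pushes down on the blank with about 3 to 6 N and drags on it. Fingertips driving the blank from above slip if they press lightly; 12 to 20 N of downward push, kept up all the way, carries it through.
- blank: The rail blank: pale wooden bar 220 long x 36 wide x 15 mm thick, both ends rounded over, two pencil marks near its front end, about 85 g, loose, lying flat on the bed in the channel with its front end short of the spring. Origin at the centre of its underside; x along it towards the front end, z up.
- blank_nose (a point): Middle of the blank's front (leading) end face, half-way up: 110 mm ahead of its centre.
- blank_tail (a point): Middle of the blank's rear end face, half-way up: 110 mm behind its centre.
- blank_top (a point): Centre of the blank's top face, 35 mm above the bench when it lies on the bed, 3 mm above the guide strips.
- wheel_a: Loose toy wheel, disc 38 mm dia x 12 mm, on the jig's base beyond the channel. Leave alone. Origin: centre of its underside.
- wheel_b: A second such wheel, also on the jig's base. Leave alone.
- wedge: Dark wooden wedge bar 75 x 22 x 14 mm on the jig's base. Leave alone. Origin: centre of its underside.
- rail_done: A finished, drilled rail of the blank's size, lying on the bench beside the jig. Leave alone. Origin: centre of its underside.
- cart: Finished toy cart, 140 x 108 x 64 mm, on the bench. Leave alone. Origin: centre of its underside.
- hammer: Hammer lying on the bench on the near side of the jig, 265 mm long, up to 25 mm high. Leave alone. Origin: under the handle, 100 mm from the head.
- glue: White tub with a blue lid, 58 mm dia x 70 mm high, on the bench. Leave alone. Origin: centre of its underside.
There are look-alikes about, which are no part of the job. What is shaped like the blank but pink or red is not meant.

How it is judged:
By the outcome, as a careful person would: the job done as asked, in the order asked, and still so for the second after the job is handed in, with the robot touching nothing.
It also fails if it takes over 58 s, if anything falls off the work surface, if the arm or the gripper's body presses on something with over 40 N, if the wrist force passes 120 N, or if a joint passes its speed limit or range.

## Working session

There is one attempt and no reset: what is moved stays moved. The work goes in short steps, Python scripts to look and compute and a shell command to move; the robot and the scene stay as the last step left them, time stands still between calls to the robot, and variables do not carry over. Pictures are saved under pics/ and viewed, at most 10 in all, crops included, and the job is handed in when it is done.

```bash
mkdir -p pics
cat > h.py <<'E'
import numpy as np,cv2
from rig import ctrl
def snap(c,f):
    im=ctrl.snapshot(c); cv2.imwrite('pics/'+f,im[:,:,::-1]); return im
def ray(c,px):
    p=ctrl.camera_params(c);K=np.array(p['intrinsics']);R=np.array(p['rotation']);o=np.array(p['origin'])
    d=np.linalg.inv(K)@[px[0],px[1],1]; return o,R@(d*[1,-1,-1])
def onz(c,px,z):
    o,d=ray(c,px); return o+d*(z-o[2])/d[2]
E
python3 - <<'E'
from h import *
s=ctrl.get_state();print(s['tcp_pos'],s['eef_rot'],s['contact_force'],s['gripper_width'],s['t'])
for c in('top','side'):
    p=ctrl.camera_params(c);print(c,{k:np.round(v,3).tolist() if not isinstance(v,str) else v for k,v in p.items()})
    snap(c,c+'1.png')
    for t,z in(('blank_nose',27.5),('blank_tail',27.5),('blank_top',35),('stop',27.5),('bush_plate',48),('spring_lip',42.5),('jig',0),('blank',20)):
        for r in ctrl.pinpoint(c,t)[:3]: print(c,t,round(r['score'],2),np.round(r['xy']),np.round(onz(c,r['xy'],z)))
E
```

```text
[224.46127799 609.50690579 221.63753299] [-8.00951334e-05  1.75505987e-01  9.84478018e-01 -8.21498873e-04] [ 0.37739408  0.39414649 -0.20619211] 87.04218684475241 0.0
top {'intrinsics': [[485.658, 0.0, 317.964], [0.0, 485.658, 245.773], [0.0, 0.0, 1.0]], 'origin': [338.933, -16.936, 1124.056], 'rotation': [-0.673, -0.071, 0.08, 0.732]}Traceback (most recent call last):
  File "<stdin>", line 7, in <module>
  File "h.py", line 9, in onz
    o,d=ray(c,px); return o+d*(z-o[2])/d[2]
        ~~~^^^^^^
  File "h.py", line 7, in ray
    d=np.linalg.inv(K)@[px[0],px[1],1]; return o,R@(d*[1,-1,-1])
                                                 ~^^~~~~~~~~~~~~
ValueError: matmul: Input operand 1 has a mismatch in its core dimension 0, with gufunc signature (n?,k),(k,m?)->(n?,m?) (size 3 is different from 4)
```

```bash
sed -i "s/R=np.array(p\['rotation'\])/R=Rot.from_quat(p['rotation'],scalar_first=True).as_matrix()/; 1a from scipy.spatial.transform import Rotation as Rot" h.py
python3 - <<'E'
from h import *
for c in('top','side'):
    snap(c,c+'1.png')
    for t,z in(('blank_nose',27.5),('blank_tail',27.5),('blank_top',35),('stop',27.5),('bush_plate',48),('spring_lip',42.5),('jig',0),('blank',20)):
        for r in ctrl.pinpoint(c,t)[:3]: print(c,t,round(r['score'],2),np.round(r['xy']),np.round(onz(c,r['xy'],z)))
E
```

```text
top blank_nose 0.94 [174. 315.] [444. 293.  28.]
top blank_nose 0.89 [512. 247.] [ 534. -487.   28.]
top blank_nose 0.69 [306. 248.] [573. -13.  28.]
top blank_tail 0.96 [423. 266.] [ 509. -278.   28.]
top blank_tail 0.91 [210. 232.] [628. 207.  28.]
top blank_tail 0.66 [148. 416.] [234. 354.  28.]
top blank_top 0.79 [158. 365.] [339. 329.  35.]
top blank_top 0.73 [256. 236.] [608.  99.  35.]
top blank_top 0.57 [470. 258.] [ 517. -384.   35.]
top stop 0.9 [370. 263.] [ 525. -158.   27.]
top stop 0.64 [303. 249.] [570.  -6.  28.]
top bush_plate 0.68 [359. 259.] [ 534. -131.   48.]
top spring_lip 0.89 [319. 250.] [563. -42.  42.]
top jig 0.73 [302. 252.] [569.  -4.   0.]
top jig 0.39 [359. 259.] [ 540. -134.    0.]
top blank 0.98 [259. 241.] [599.  94.  20.]
top blank 0.75 [464. 261.] [ 512. -374.   20.]
top blank 0.74 [160. 363.] [342. 328.  20.]
side blank_nose 0.67 [357. 430.] [ 525. -499.   28.]
side blank_nose 0.63 [242. 178.] [441. 280.  27.]
side blank_nose 0.57 [311. 243.] [562.  -7.  28.]
side blank_tail 0.92 [165. 177.] [240. 330.  28.]
side blank_tail 0.83 [320. 183.] [641. 211.  28.]
side blank_tail 0.68 [316. 340.] [ 501. -287.   28.]
side blank_top 0.84 [337. 380.] [ 516. -396.   35.]
side blank_top 0.7 [205. 176.] [346. 300.  35.]
side blank_top 0.61 [317. 208.] [606. 107.  35.]
side stop 0.75 [308. 289.] [ 520. -150.   28.]
side bush_plate 0.66 [311. 274.] [ 533. -124.   48.]
side bush_plate 0.22 [374. 217.] [730.  26.  48.]
side spring_lip 0.65 [316. 248.] [563. -43.  42.]
side jig 0.79 [314. 249.] [571.  -1.   0.]
side blank 0.67 [203. 180.] [338. 303.  20.]
side blank 0.58 [318. 212.] [607. 107.  20.]
```

View pics/top1.png

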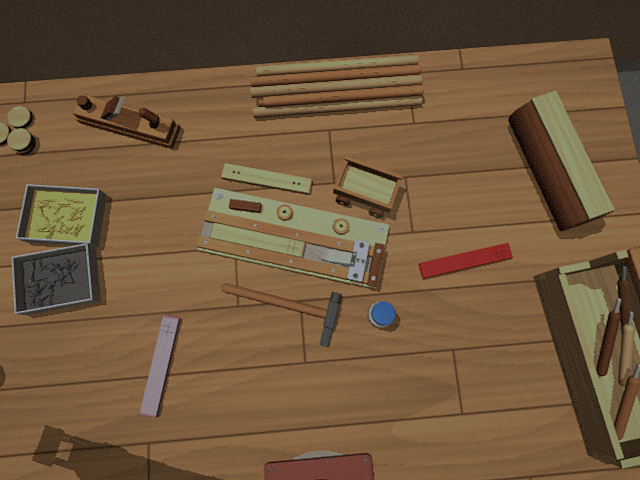

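View pics/side1.png

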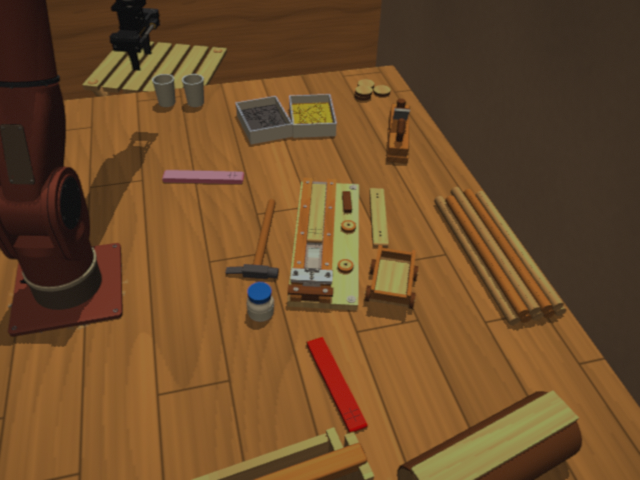

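The top view shows the blank in the channel, tail near px (210,232) and nose near (306,248). The stop is at (370,263), with the spring lip at (319,250). The side view agrees, with the stop at (308,289). The red and pink bars are the decoys. From these, the feed direction is about -107°, and the nose sits about 30 mm before the lip and 151 mm before the stop. Next I move above the rear half of the blank.

```bash
python3 -m creep '[[[1.94,-2.36,-0.2],[0,0,0],0],[[1.94,-2.36,-0.2],[0,0,0],0],[[1.94,-2.36,-0.2],[0,0,0],0],[[1.94,-2.36,-0.2],[0,0,0],0],[[1.94,-2.36,-0.2],[0,0,0],0],[[1.94,-2.36,-0.2],[0,0,0],0],[[1.94,-2.36,-0.2],[0,0,0],0],[[1.94,-2.36,-0.2],[0,0,0],0],[[1.94,-2.36,-0.2],[0,0,0],0],[[1.94,-2.36,-0.2],[0,0,0],0],[[1.94,-2.36,-0.2],[0,0,0],0],[[1.94,-2.36,-0.2],[0,0,0],0],[[1.94,-2.36,-0.2],[0,0,0],0],[[1.94,-2.36,-0.2],[0,0,0],0],[[1.94,-2.36,-0.2],[0,0,0],0],[[1.94,-2.36,-0.2],[0,0,0],0],[[1.94,-2.36,-0.2],[0,0,0],0],[[1.94,-2.36,-0.2],[0,0,0],0],[[1.94,-2.36,-0.2],[0,0,0],0],[[1.94,-2.36,-0.2],[0,0,0],0]]'
cat >> h.py <<'E'
def wz(px,z,s):
    p=ctrl.camera_params('wrist');K=np.array(p['intrinsics']);H=np.array(p['hand_eye'])
    u=np.array([(px[0]-K[0,2])/K[0,0],(px[1]-K[1,2])/K[1,1]]);th=np.hypot(*u)
    n=u/max(th,1e-9)*np.sin(th); d=np.array([n[0],-n[1],-np.cos(th)])
    R=Rot.from_quat(s['eef_rot'],scalar_first=True).as_matrix()
    o=R@H[:3,3]+s['tcp_pos']; d=R@H[:3,:3]@d
    return o+d*(z-o[2])/d[2]
E
python3 - <<'E'
from h import *
s=ctrl.get_state();print(s['tcp_pos'],s['eef_rot'],s['contact_force'],s['t'])
snap('wrist','w1.png')
for t,z in(('blank_nose',27.5),('blank_tail',27.5),('blank_top',35),('stop',27.5),('bush_plate',48),('spring_lip',42.5),('jig',0)):
    for r in ctrl.pinpoint('wrist',t)[:2]: print(t,round(r['score'],2),np.round(r['xy']),np.round(wz(r['xy'],z,s),1))
for r in ctrl.cut_out('wrist','blank')[:2]:
    m=r['region']; ys,xs=np.nonzero(m)
    P=np.array([wz(q,35,s)[:2] for q in list(zip(xs,ys))[::7]])
    c=P.mean(0);w,v=np.linalg.eigh(np.cov((P-c).T)); a=v[:,1]; t=(P-c)@a; print(r['score'],r['bbox'],m.sum(),c,np.degrees(np.arctan2(a[1],a[0])),t.min(),t.max(),np.ptp((P-c)@v[:,0]))
E
```

```text
t: 3.0
tcp_pos: [613.3, 137.0, 182.6]
eef_rot: [0.0, 0.175, 0.984, 0.0]
contact_force: [0.5, -0.1, -0.7]
gripper_width: 0.4
grasp_force: 0.0
[613.30269527 137.03102271 182.57432261] [9.18497608e-05 1.75388156e-01 9.84499354e-01 8.70449251e-05] [ 0.51018517 -0.09668772 -0.69798665] 3.0
blank_nose 0.87 [158. 229.] [568.7  -7.7  27.5]
blank_nose 0.39 [ 46. 240.] [ 529.  -150.8   27.5]
blank_tail 0.66 [398. 214.] [633.  203.6  27.5]
blank_top 0.66 [274. 223.] [601.3  99.7  35. ]
stop 0.94 [ 39. 239.] [ 524.1 -160.6   27.5]
bush_plate 0.93 [ 46. 238.] [ 528.9 -128.1   48. ]
spring_lip 0.95 [118. 235.] [557.9 -43.6  42.5]
jig 0.21 [306. 353.] [753.5  70.1   0. ]
0.67 [155.5, 194.8, 398.6, 250.1] 9862 [601.15283157 103.71942353] 72.68875561102935 -111.95824884739436 103.53434986809903 37.86891236425393Traceback (most recent call last):
  File "<stdin>", line 8, in <module>
  File "h.py", line 12, in wz
    p=ctrl.camera_params('wrist');K=np.array(p['intrinsics']);H=np.array(p['hand_eye'])
ValueError: time passes only in moves, steps and waits
```

View pics/w1.png

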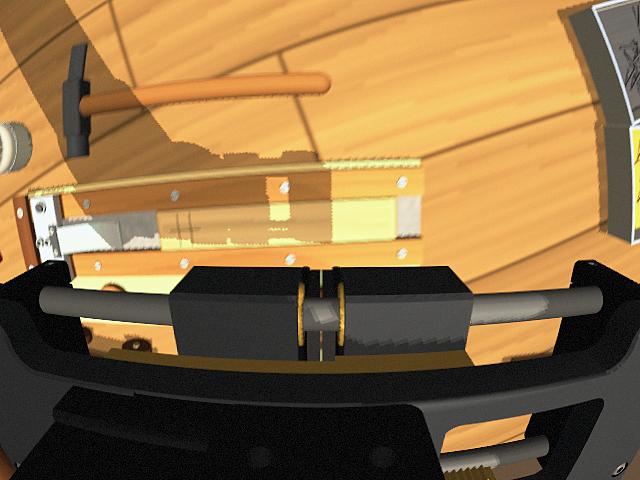

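The wrist view confirms it. The blank runs from about (158,229) to (398,214) and the lip is at (118,235), which gives an axis of about 72.9° and a centre near (601,98). The tool is on the centre line about 40 mm behind the blank's centre, so I turn it slightly and descend.

```bash
python3 -m creep '[[[0.15,0.5,-1],[0,0,0.054],0],[[0,0,-1.5],[0,0,0],0],[[0,0,-1.5],[0,0,0],0],[[0,0,-1.5],[0,0,0],0],[[0,0,-1.5],[0,0,0],0],[[0,0,-1.5],[0,0,0],0],[[0,0,-1.5],[0,0,0],0],[[0,0,-1.5],[0,0,0],0],[[0,0,-1.5],[0,0,0],0],[[0,0,-1],[0,0,0],0],[[0,0,-0.3],[0,0,0],0],[[0,0,0],[0,0,0],0],[[0,0,-0.2],[0,0,0],0],[[0,0,-0.2],[0,0,0],0],[[0,0,0],[0,0,0],0],[[0,0,0],[0,0,0],0]]'
```

```text
t: 5.05
tcp_pos: [614.2, 143.0, 35.8]
eef_rot: [0.0, 0.149, 0.989, 0.0]
contact_force: [-0.0, -0.4, -0.2]
gripper_width: 0.2
grasp_force: 0.0
```

```bash
python3 -m creep '[[[0,0,-0.1],[0,0,0],0],[[0,0,-0.1],[0,0,0],0],[[0,0,0],[0,0,0],0],[[0,0,0],[0,0,0],0]]'
```

```text
t: 5.45
tcp_pos: [614.5, 143.0, 35.5]
eef_rot: [0.0, 0.149, 0.989, 0.0]
contact_force: [-6.2, -1.4, 15.9]
gripper_width: 0.6
grasp_force: 8.0
```

```bash
python3 -m creep '[[[-0.06,-0.19,0],[0,0,0],0],[[-0.12,-0.38,0],[0,0,0],0],[[-0.12,-0.38,0],[0,0,0],0],[[-0.12,-0.38,0],[0,0,0],0],[[-0.12,-0.38,0],[0,0,0],0],[[-0.12,-0.38,0],[0,0,0],0],[[-0.12,-0.38,0],[0,0,0],0]]'
python3 - <<'E'
from h import *
s=ctrl.get_state();print(s['tcp_pos'])
snap('wrist','w2.png')
P={}
for t,z in(('blank_nose',27.5),('blank_tail',27.5),('stop',27.5),('spring_lip',42.5)):
    for r in ctrl.pinpoint('wrist',t)[:1]: print(t,round(r['score'],2),np.round(r['xy']),np.round(wz(r['xy'],z,s),1))
E
```

```text
t: 6.15
tcp_pos: [608.2, 119.9, 35.5]
eef_rot: [0.002, 0.148, 0.989, 0.002]
contact_force: [0.7, 2.7, 8.9]
gripper_width: 0.5
grasp_force: 4.3
[608.2026721  119.8625644   35.53819598]
blank_nose 0.6 [ 56. 275.] [562.2 -29.1  27.5]
spring_lip 0.57 [ 25. 283.] [557.8 -43.5  42.5]
```

View pics/w2.png

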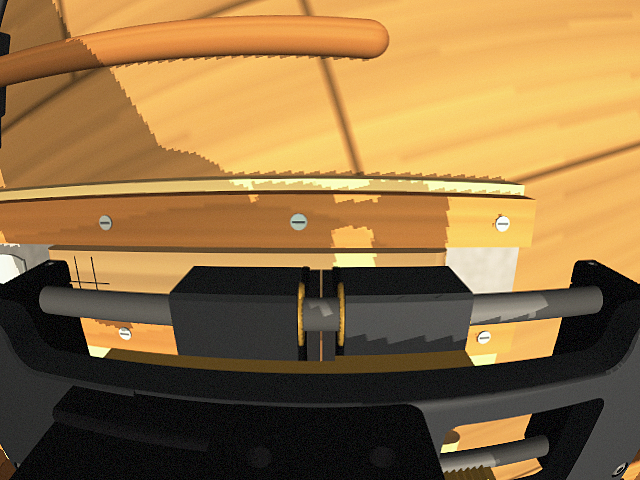

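The blank is moving with the fingers: its nose is at px (56,275) and the tail gap has widened. The press has eased to 9 N, so I push down further and continue.

```bash
python3 -m creep '[[[0,0,-0.1],[0,0,0],0],[[-0.06,-0.19,0],[0,0,0],0],[[-0.09,-0.28,0],[0,0,0],0],[[-0.09,-0.28,0],[0,0,0],0],[[-0.09,-0.28,0],[0,0,0],0]]'
```

```text
t: 6.9
tcp_pos: [605.9, 110.5, 35.5]
eef_rot: [0.003, 0.148, 0.989, 0.002]
contact_force: [1.6, 5.1, 13.7]
gripper_width: 0.4
grasp_force: 6.6
```

```bash
python3 -m creep '[[[-0.06,-0.19,-0.04],[0,0,0],0],[[-0.09,-0.28,0],[0,0,0],0],[[-0.09,-0.28,0],[0,0,0],0],[[-0.09,-0.28,0],[0,0,0],0],[[-0.09,-0.28,0],[0,0,0],0],[[-0.09,-0.28,0],[0,0,0],0]]'
```

```text
t: 7.5
tcp_pos: [601.3, 95.0, 35.5]
eef_rot: [0.003, 0.148, 0.989, 0.003]
contact_force: [1.4, 5.6, 15.8]
gripper_width: 0.7
grasp_force: 7.7
```

```bash
python3 -m creep '[[[-0.06,-0.19,-0.03],[0,0,0],0],[[-0.09,-0.28,0],[0,0,0],0],[[-0.09,-0.28,0],[0,0,0],0],[[-0.09,-0.28,0],[0,0,0],0],[[-0.09,-0.28,0],[0,0,0],0],[[-0.09,-0.28,0],[0,0,0],0]]'
python3 - <<'E'
from h import *
for c in('side','top'):
    im=snap(c,c+'2.png')
    for t,z in(('blank_nose',27.5),('blank_tail',27.5),('stop',27.5),('spring_lip',42.5)):
        for r in ctrl.pinpoint(c,t)[:3]: print(c,t,round(r['score'],2),np.round(r['xy']),np.round(onz(c,r['xy'],z)))
    if c=='side':cv2.imwrite('pics/side2c.png',cv2.resize(im[150:330,220:440,::-1],None,fx=3,fy=3))
E
```

```text
t: 8.1
tcp_pos: [596.9, 81.1, 35.5]
eef_rot: [0.004, 0.147, 0.989, 0.004]
contact_force: [3.8, 12.1, 15.2]
gripper_width: 0.5
grasp_force: 7.4
side blank_nose 0.95 [243. 178.] [443. 277.  28.]
side blank_nose 0.93 [314. 262.] [554. -71.  28.]
side blank_nose 0.7 [357. 428.] [ 526. -497.   28.]
side blank_tail 0.87 [163. 175.] [235. 342.  28.]
side blank_tail 0.62 [315. 340.] [ 500. -288.   28.]
side blank_tail 0.4 [311. 274.] [ 536. -106.   28.]
side stop 0.87 [310. 288.] [ 524. -146.   28.]
side stop 0.74 [314. 249.] [563. -29.  28.]
side stop 0.58 [260. 310.] [ 406. -183.   28.]
side spring_lip 0.9 [317. 249.] [566. -46.  42.]
top blank_nose 0.89 [513. 250.] [ 528. -489.   28.]
top blank_nose 0.65 [176. 315.] [444. 290.  28.]
top blank_nose 0.62 [332. 256.] [550. -72.  28.]
top blank_tail 0.9 [148. 417.] [232. 353.  28.]
top blank_tail 0.63 [424. 267.] [ 505. -280.   28.]
top stop 0.79 [370. 263.] [ 524. -157.   28.]
top spring_lip 0.59 [316. 253.] [555. -35.  42.]
```

View pics/side2c.png

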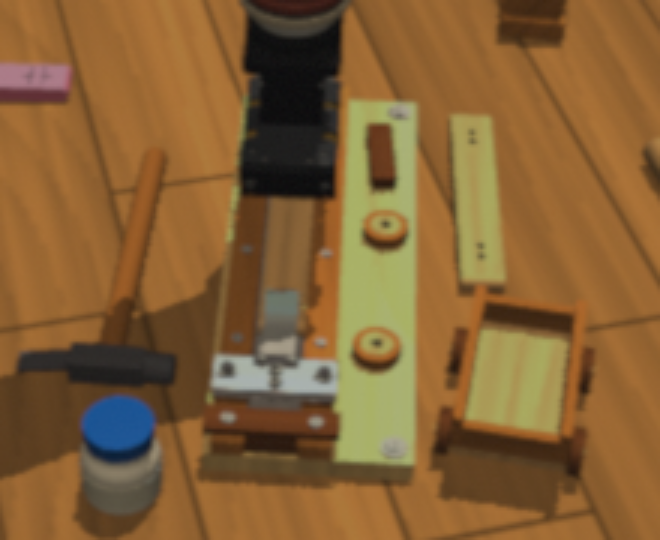

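The side view shows the nose already under the leaf, reported near (314,262). The feed force has risen to 12.7 N as it wedges the spring up, so I press a little harder and go on.

```bash
python3 -m creep '[[[0,0,-0.06],[0,0,0],0],[[-0.06,-0.19,0],[0,0,0],0],[[-0.06,-0.19,0],[0,0,0],0],[[-0.06,-0.19,0],[0,0,0],0],[[-0.06,-0.19,0],[0,0,0],0],[[-0.06,-0.19,0],[0,0,0],0]]'
```

```text
t: 9.2
tcp_pos: [594.4, 72.2, 35.4]
eef_rot: [0.004, 0.147, 0.989, 0.004]
contact_force: [4.0, 12.4, 18.9]
gripper_width: 0.1
grasp_force: 9.4
```

```bash
python3 -m creep '[[[-0.09,-0.29,0],[0,0,0],0],[[-0.09,-0.29,0],[0,0,0],0],[[-0.09,-0.29,0],[0,0,0],0],[[-0.09,-0.29,0],[0,0,0],0],[[-0.09,-0.29,0],[0,0,0],0],[[-0.09,-0.29,0],[0,0,0],0],[[-0.09,-0.29,0],[0,0,0],0],[[-0.09,-0.29,0],[0,0,0],0]]'
```

```text
t: 10.0
tcp_pos: [587.3, 49.1, 35.4]
eef_rot: [0.004, 0.147, 0.989, 0.004]
contact_force: [2.7, 14.3, 19.9]
gripper_width: 0.4
grasp_force: 10.1
```

```bash
python3 -m creep '[[[-0.09,-0.29,0.01],[0,0,0],0],[[-0.09,-0.29,0],[0,0,0],0],[[-0.09,-0.29,0],[0,0,0],0],[[-0.09,-0.29,0],[0,0,0],0],[[-0.09,-0.29,0],[0,0,0],0],[[-0.09,-0.29,0],[0,0,0],0],[[-0.09,-0.29,0],[0,0,0],0],[[-0.09,-0.29,0],[0,0,0],0],[[-0.09,-0.29,0],[0,0,0],0],[[-0.09,-0.29,0],[0,0,0],0]]'
python3 - <<'E'
from h import *
s=ctrl.get_state()
for c in('side','top'):
    im=snap(c,c+'3.png')
    for t,z in(('blank_nose',27.5),('blank_tail',27.5),('spring_lip',42.5),('spring_lip',42.5)):
        for r in ctrl.pinpoint(c,t)[:3]: print(c,t,round(r['score'],2),np.round(r['xy']),np.round(onz(c,r['xy'],z)))
snap('wrist','w3.png')
for r in ctrl.pinpoint('wrist','blank_tail')[:2]: print(r['score'],np.round(r['xy']),wz(r['xy'],27.5,s))
E
```

```text
t: 11.0
tcp_pos: [578.2, 20.2, 35.4]
eef_rot: [0.004, 0.147, 0.989, 0.004]
contact_force: [2.1, 15.4, 21.3]
gripper_width: 0.4
grasp_force: 10.6
side blank_nose 0.92 [360. 430.] [ 530. -500.   28.]
side blank_nose 0.86 [243. 178.] [444. 280.  28.]
side blank_tail 0.64 [165. 176.] [241. 335.  28.]
side blank_tail 0.63 [348. 228.] [662.  25.  27.]
side blank_tail 0.61 [317. 340.] [ 504. -288.   28.]
side spring_lip 0.6 [313. 246.] [559. -36.  43.]
side spring_lip 0.6 [313. 246.] [559. -36.  43.]
top blank_nose 0.89 [176. 316.] [443. 288.  28.]
top blank_nose 0.63 [358. 263.] [ 527. -128.   28.]
top blank_nose 0.57 [510. 247.] [ 535. -484.   28.]
top blank_tail 0.84 [148. 417.] [231. 353.  28.]
top blank_tail 0.62 [420. 266.] [ 509. -271.   28.]
top spring_lip 0.64 [318. 251.] [559. -41.  42.]
top spring_lip 0.64 [318. 251.] [559. -41.  42.]
```

View pics/w3.png

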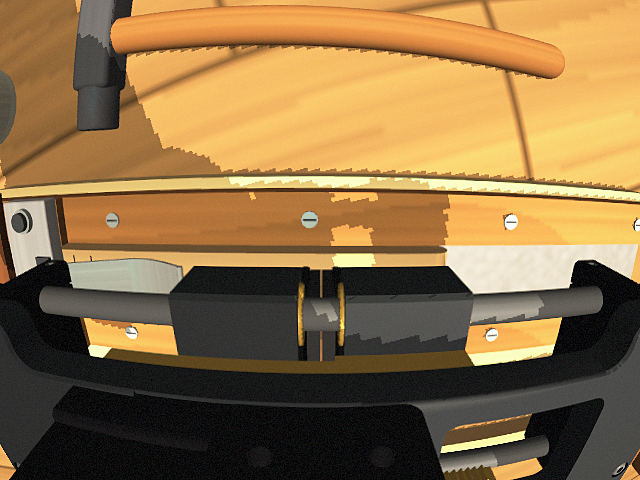

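The tail edge is still at px (445,255), the same as in w2, so nothing has slipped. The lip, near x=183, is clear of the fingers. About 25 mm remains, so I slow down near the stop and watch the force.

```bash
python3 -m creep '[[[-0.09,-0.29,0.01],[0,0,0],0],[[-0.09,-0.29,0],[0,0,0],0],[[-0.09,-0.29,0],[0,0,0],0],[[-0.09,-0.29,0],[0,0,0],0],[[-0.06,-0.19,0],[0,0,0],0],[[-0.06,-0.19,0],[0,0,0],0]]'
```

```text
t: 12.2
tcp_pos: [573.4, 4.7, 35.4]
eef_rot: [0.004, 0.147, 0.989, 0.004]
contact_force: [1.6, 14.9, 22.5]
gripper_width: 0.4
grasp_force: 10.7
```

```bash
python3 -m creep '[[[-0.06,-0.19,0],[0,0,0],0],[[-0.03,-0.1,0],[0,0,0],0],[[-0.03,-0.1,0],[0,0,0],0]]'
```

```text
t: 12.5
tcp_pos: [572.2, 0.9, 35.4]
eef_rot: [0.004, 0.147, 0.989, 0.004]
contact_force: [0.4, 15.2, 21.9]
gripper_width: 0.4
grasp_force: 10.8
```

```bash
python3 -m creep '[[[-0.03,-0.1,0],[0,0,0],0],[[-0.03,-0.1,0],[0,0,0],0],[[-0.03,-0.1,0],[0,0,0],0]]'
```

```text
t: 12.8
tcp_pos: [571.3, -2.0, 35.4]
eef_rot: [0.004, 0.147, 0.989, 0.004]
contact_force: [0.6, 17.5, 21.5]
gripper_width: 0.5
grasp_force: 11.0
```

```bash
python3 -m creep '[[[-0.03,-0.1,0],[0,0,0],0],[[-0.03,-0.1,0],[0,0,0],0]]'
```

```text
t: 13.0
tcp_pos: [570.7, -4.0, 35.4]
eef_rot: [0.004, 0.147, 0.989, 0.004]
contact_force: [1.7, 16.6, 21.9]
gripper_width: 0.4
grasp_force: 11.1
```

```bash
python3 -m creep '[[[-0.03,-0.1,0],[0,0,0],0],[[-0.03,-0.1,0],[0,0,0],0]]'
```

```text
t: 13.2
tcp_pos: [570.1, -5.9, 35.4]
eef_rot: [0.004, 0.147, 0.989, 0.004]
contact_force: [1.4, 16.3, 22.8]
gripper_width: 0.2
grasp_force: 11.2
```

```bash
cat > tail.py <<'E'
from h import *
a=cv2.imread('pics/w3.png').astype(float)[250:262,420:520].mean(0).mean(1)
b=snap('wrist','wt.png').astype(float)[250:262,420:520].mean(0).mean(1)
for v in(a,b): g=np.diff(v);print('edge col',420+int(np.argmax(abs(g))),round(g[np.argmax(abs(g))],1))
E
python3 tail.py; python3 -m creep '[[[-0.03,-0.1,0],[0,0,0],0],[[-0.03,-0.1,0],[0,0,0],0]]'
```

```text
edge col 444 44.2
edge col 446 47.7
t: 13.45
tcp_pos: [569.7, -7.6, 35.4]
eef_rot: [0.004, 0.147, 0.989, 0.004]
contact_force: [2.2, 16.0, 21.1]
gripper_width: 0.5
grasp_force: 10.5
```

```bash
python3 tail.py; python3 -m creep '[[[-0.03,-0.1,0],[0,0,0],0],[[-0.03,-0.1,0],[0,0,0],0]]'; python3 tail.py
```

```text
edge col 444 44.2
edge col 445 43.3
t: 13.7
tcp_pos: [569.3, -10.0, 35.4]
eef_rot: [0.004, 0.147, 0.989, 0.004]
contact_force: [3.6, 16.0, 19.9]
gripper_width: 0.9
grasp_force: 10.1
edge col 444 44.2
edge col 447 32.8
```

Run:
```python
from h import *
s=ctrl.get_state()
im=snap('wrist','w4.png')
u=np.array([-.294,-.956])
L=np.array([560,-43.]);
for n,q,z in(('tail',(446,256),33),('tailb',(446,256),27)):
    w=wz(q,z,s)[:2]; print(n,w,'along from lip',(w-L)@u)
for t,z in(('spring_lip',42.5),('stop',27.5),('bush_plate',48)):
    for r in ctrl.pinpoint('wrist',t)[:1]: print(t,r['score'],np.round(r['xy']),wz(r['xy'],z,s))
```

```text
tail [572.36177535  53.32549167] along from lip -95.72153198668364
tailb [574.97661477  54.92723496] along from lip -98.02156136515764
stop 0.56 [ 58. 273.] [ 522.73510131 -156.37669955   27.5       ]
bush_plate 0.67 [ 78. 287.] [ 530.44039424 -126.93690466   48.        ]
```

View pics/w4.png

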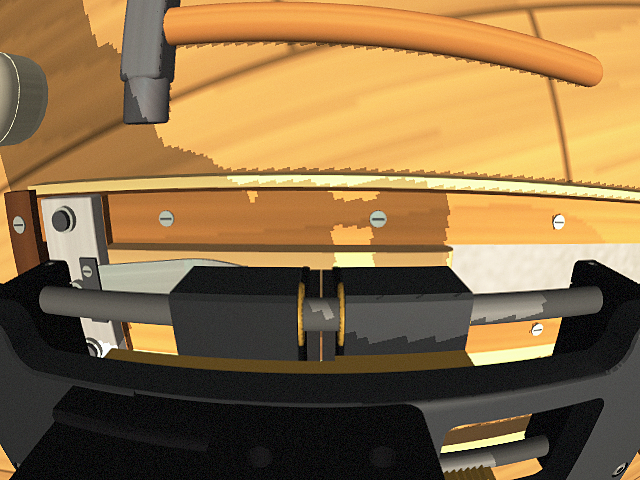

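The stop is right about here. The tail edge is at px ~450 and the tail-to-stop distance measures about 215–220 mm. I push 3 mm more and check whether the tail still moves relative to the strip.

```bash
python3 -m creep '[[[-0.03,-0.1,-0.01],[0,0,0],0],[[-0.03,-0.1,0],[0,0,0],0],[[-0.03,-0.1,0],[0,0,0],0]]'
python3 - <<'E'
from h import *
b=snap('wrist','w5.png')[:,:,::-1]
ims=[cv2.imread('pics/'+f) for f in('wt.png','w4.png')]+[b]
cv2.imwrite('pics/cmp.png',np.vstack([cv2.resize(i[205:270,350:550],None,fx=3,fy=3,interpolation=cv2.INTER_NEAREST) for i in ims]))
E
```

```text
t: 14.25
tcp_pos: [568.7, -13.3, 35.4]
eef_rot: [0.005, 0.147, 0.989, 0.004]
contact_force: [4.3, 15.2, 20.2]
gripper_width: 0.2
grasp_force: 10.1
```

View pics/cmp.png

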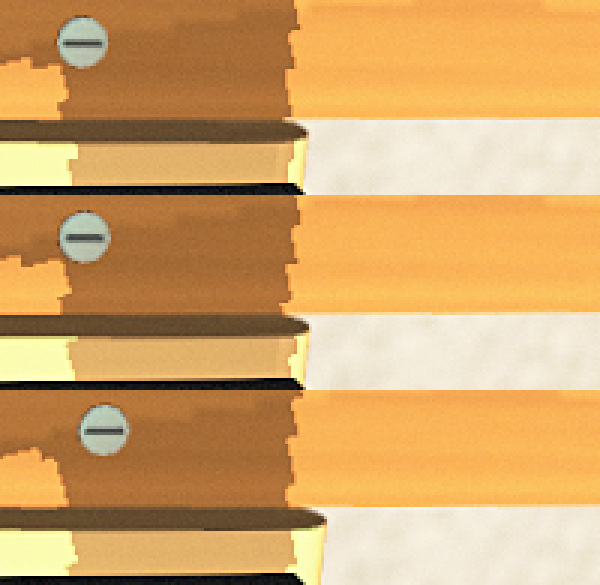

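Between the last two shots the screw moved about 6.7 px and the tail about 6 px together. The blank therefore stands still against the stop while the fingers slip over it. I lift off straight up.

```bash
python3 -m creep '[[[0,0,0.2],[0,0,0],0],[[0,0,0.5],[0,0,0],0],[[0,0,1],[0,0,0],0],[[0.1,0.3,2],[0,0,0],0],[[0.3,0.9,2],[0,0,0],0],[[0.3,0.9,2],[0,0,0],0],[[0.6,1.8,2],[0,0,0],0],[[0.9,2.8,2],[0,0,0],0],[[0.9,2.8,2],[0,0,0],0],[[0.9,2.8,2],[0,0,0],0],[[0.9,2.8,1],[0,0,0],0],[[0.9,2.8,0],[0,0,0],0],[[0,0,0],[0,0,0],0],[[0,0,0],[0,0,0],0]]'
python3 - <<'E'
from h import *
im=snap('wrist','w6.png');s=ctrl.get_state();P={}
for t,z in(('blank_tail',27.5),('stop',27.5),('spring_lip',42.5)):
    for r in ctrl.pinpoint('wrist',t)[:2]: P.setdefault(t,wz(r['xy'],z,s)); print(t,round(r['score'],2),np.round(r['xy']),np.round(wz(r['xy'],z,s),1))
if 'stop' in P and 'blank_tail' in P: print(np.linalg.norm(P['stop']-P['blank_tail']))
im=snap('top','t4.png')
cv2.imwrite('pics/f.png',np.vstack([cv2.resize(im[180:300,190:400,::-1],(640,366)),cv2.resize(cv2.imread('pics/w6.png')[130:330,0:560],(640,229))]))
E
```

```text
t: 15.7
tcp_pos: [621.1, 159.9, 198.1]
eef_rot: [-0.0, 0.149, 0.989, -0.001]
contact_force: [0.1, -0.5, 0.2]
gripper_width: 0.5
grasp_force: 0.0
blank_tail 0.76 [202. 218.] [590.4  52.1  27.5]
stop 0.62 [ 33. 219.] [ 522.9 -157.2   27.5]
spring_lip 0.9 [101. 221.] [557.5 -48.4  42.5]
spring_lip 0.46 [156.  92.] [464.5  53.2  42.5]
219.91827904944319
```

View pics/f.png

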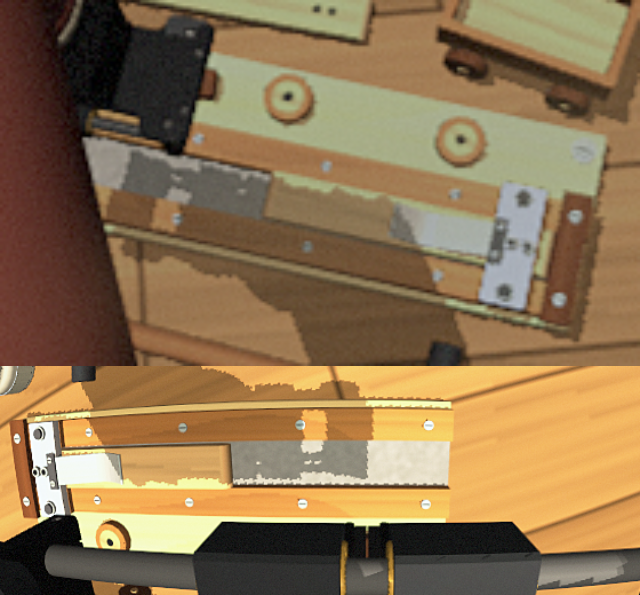

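The picture shows the blank under the leaf and bush plate and up against the dark stop. Tail to stop measures 219.9 mm against 220 expected, everything else lies where it was, and the hand is clear.

```bash
python3 -c "
from rig import ctrl
print(ctrl.job_done())"
```

```text
the job is handed in; nothing more can be done
None
```

The blank was kept pressed down and slid under the spring until it met the end stop (tail to stop measures 219.9 mm for the 220 mm blank); the hand is clear and the job is handed in at about 16 s, with downward force briefly low (9 N) early on and up to 23 N near the end, against the 12–20 N suggested.

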